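# Index and lock the documentation turntable

### The job

Turn the turntable by its pegs until its index block stands at the red tape, and lock it there with the red-headed pin: put the pin in the block and ease the disc to and fro until the pin drops into the lock hole hidden below, then see it fully home, its head down on the block. Go gently: stop as soon as the lock catches instead of forcing it, keep the statuette standing where it is on the disc, and leave the other things on the bench alone.

Things in the scene. Friction and masses are not known exactly. Their poses are not given: they have to be found in the camera images.
- turntable: Grey round disc, 280 mm across, 12 mm thick, turning freely about its upright axis with some friction (about 2 N at the pegs; it stays where it is left). Origin on the axis at the disc's underside, 35 mm above the bench; x axis to the index block, z up. It lies in a fixed round grey base pan, 312 mm across, 40 mm high. Pushes of over 25 N harm disc and lock; 10 N is plenty.
- peg_a (a point): Top centre of a turning peg: black upright post 16 mm thick, 36 mm tall above the disc, 115 mm from the axis and 60 degrees anticlockwise of the index block (seen from above). Its foot has a flat washer 24 mm across, 3 mm high.
- peg_b (a point): Top centre of a like peg, opposite the index block (180 degrees).
- peg_c (a point): Top centre of a like peg, 60 degrees clockwise of the index block.
- bush (a point): Centre of the mouth of the hole in the aluminium index block, which is 36 mm square, 115 mm from the axis and 8 mm proud of the disc. The hole is 11.5 mm wide, chamfered 2 mm, and goes 20 mm straight down through block and disc. 3 mm under the disc is a flat fixed steel track with a lock hole (12 mm wide, 20 mm deep) every quarter turn, 115 mm from the axis, hidden by the disc.
- mark (a point): Red tape, 14 mm wide, stuck by hand over the pan's rim, down its side and 46 mm out along the bench. The point is the tape's middle on top of the rim, 150 mm from the axis. The wanted lock hole lies about in this direction from the axis, up to 8 mm to either side (measured at the hole); the others are a quarter turn away. The index block starts 25 to 75 degrees anticlockwise of the tape.
- lock_pin: Red-headed steel pin, 90 g. Origin at the centre of its foot, z up. Shank 10 mm thick, 39 mm long, chamfered foot; round head 24 mm across, 24 mm tall. Starts upright in one of the pin stand's holes. In the block but over no lock hole it stands on the track, head 16 mm above the block. It drops by its own weight, but may stick half way while the disc bears on it: a light push sends it home.
- black_pin: A pin of the same size with a black head, for another device, upright in the other hole of the stand: leave it there. Origin at its foot.
- pin_stand: Fixed wooden block, 50 mm (x) by 120 mm (y) by 30 mm high, with two 12 mm holes, 26 mm deep and 64 mm apart along its y axis, a pin in each: the undersides of the pins' heads stand 13 mm above the block. Origin under its centre.
- statuette: Dark carved wooden figure on a 54 mm square stone plinth, 96 mm tall, arms spread 87 mm, about 350 g, standing loose on a felt pad (2 mm thick) at the middle of the disc. Origin under the plinth's centre.
- swab_jar: Brown glass jar, 64 mm across, 85 mm tall, on the bench: leave alone. Origin under its centre.
- beaker: White ceramic cup, 68 mm across, 75 mm tall: leave alone. Origin under its centre.
- scalpel: Steel scalpel, 140 mm long, lying on the bench: leave alone. Origin under its middle.
- brush: Fine paint brush with a blue handle, 165 mm long, lying on the bench: leave alone. Origin under its middle.
- loupe: Black eye loupe, 42 mm across, 36 mm tall: leave alone. Origin under its centre.
Mind the look-alikes: they are no part of the job. Several things look just like the lock_pin: the one meant starts nearest to the robot's base. What is shaped like the statuette but yellow is not meant.

How it is judged:
On the way:
1. the index block has been brought round to the red tape (within about 18 mm along the circle) (horizontal distance between bush and mark below 0.041 m), for 0.1 s.
At the end, for the whole second after the job is handed in: The red-headed pin is through the index block and down in the lock hole next to the red tape (block within about 15 mm of the tape along the circle), upright, released and at rest, its head on the block to within 2.5 mm; the statuette stands upright within 6 mm of the disc's middle (horizontal distance between bush and mark below 0.039 m and horizontal distance between lock_pin and bush below 0.004 m and z of lock_pin in the frame of turntable below -0.0165 m and angle between lock_pin's own z axis and vertical below 0.1 rad and angular speed of turntable below 0.03 rad/s and linear speed of lock_pin below 0.01 m/s and angle between statuette's own z axis and vertical below 0.05 rad and horizontal distance between statuette and turntable below 0.006 m); the robot touches nothing.
It fails at once if the robot pushes the turntable with more than 25 N (contact force between the fingers and turntable above 25 N).
It fails at once if the lock pin and the turntable press on each other with more than 37 N (a 25 N push at a peg, levered by the pin) (contact force between lock_pin and turntable above 37 N).
It fails at once if the statuette is shifted on the disc by more than 8 mm, or tipped (horizontal distance between statuette and turntable above 0.008 m or angle between statuette's own z axis and vertical above 0.2 rad).
It fails at once if another thing on the bench is moved by more than 15 mm (distance of any of black_pin, swab_jar, beaker, scalpel, brush, loupe from where it was at the start of the episode above 0.015 m).
It also fails if it takes over 67 s, if anything falls off the work surface, if the arm or the gripper's body presses on something with over 40 N, if the wrist force passes 120 N, or if a joint passes its speed limit or range.

### The arm

A 6-joint arm with a two-finger parallel gripper is mounted at the origin on the work surface. World frame = base frame: x ahead of the robot, y to its left, z up, the work surface at z = 0. Lengths are in m, angles in rad, forces in N, time in s.
With the tool pointing down it reaches from about 0.4 to 0.825 m from the base axis. Payload 7 kg.
Tool frame: the origin (TCP) lies on the centre line of the jaws, within the pads' length; the fingertips stand tip_reach ahead of it and the grasp point (between the pads) is the TCP (tip_reach is the distance from the TCP to the fingertips, in m); z points along the fingers, y is the line along which they close (so a half turn about z gives the same grasp; the last joint's range is limited). The gripper opens to 88 mm and grips with 3 to 60 N. Pads are 19 mm wide; open, the fingers measure 130 mm over their backs; the gripper's body (78 mm by 193 mm) begins 47 mm behind the grasp point.
Start: joints at [1.477, 0.359, 0.012, 0, -1.224, -0.288], TCP at [0.252, 0.626, 0.246] pointing down, gripper open.
Joint ranges: [-3.07, 3.07], [-1.43, 2.12], [-1.02, 1.25], [-3.03, 1.67], [-3.05, -0], [-3.03, 3.03]. Speed limits (rad/s): [2.39, 2.39, 3.01, 3.14, 3.14, 3.14].

### API

Orientations are given as [roll, pitch, yaw] about the fixed x, y, z axes, in that order (R = Rz(yaw) Ry(pitch) Rx(roll)).
In Python, from station import get_state, grab_frame, calibration, job_done, find_in, mark_of, tip_reach gives the robot as it stands.
- The arm moves only by the shell command python3 -m handwheel 'ROWS' [OPENING] [FORCE]. ROWS is JSON, a list of rows, each an object with "delta_pos": the shift along the world's x, y, z in units of 30 mm (1.0 is 30 mm), a list of three; "dr": the turn, a rotation vector about the world's x, y, z in degrees, a list of three. In form: [{"delta_pos": [tx, ty, tz], "dr": [rx, ry, rz]}, ...]. A call has 1 to 10 rows; each row shifts and turns the commanded pose from where the row before left it; what a row does not reach is not made up. A row lasts 1/10 s, in which the tool goes at most 50 mm and 8.59 degrees, less where a joint would pass 70% of its speed; a pose out of reach is approached as far as the arm can. A call is refused whole if a number of a shift passes 1 or a number of a turn 8.59, either way. A call with a gripper value outside its range is refused whole. OPENING is the closure, from -1 (fully open) to 1 (shut), set as the call begins (- or left out, the last holds). The fingers move at their own pace and stop on an object; FORCE is the grip in N (left out, the last holds). Time passes only in rows, so rows that do not move let the fingers close. It gives the time, the measured TCP pose, the force, the opening and the grip force at its end, in the units of the state.
- get_state(): the state, without advancing time (a new reading comes with each control period).
- grab_frame(name): name is "side" or "top" or "wrist"; returns the picture (400x640x3 uint8, red, green, blue); there is no depth.
- calibration(name): a dict with "fx", "fy", "cx", "cy" (pixels), "extrinsics" (4x4, takes a point from world to camera coordinates). Camera axes: x right, y down, z forward; pixel columns grow to the right and rows downward; lengths in m; the calibration is good to about 2 mm. A picture is of the moment at which its call begins: read the wrist's pose just before it. calibration takes no time and is no camera call; for the wrist camera it gives the pose at the moment of the call.
- job_done(): hands the job in; it is judged then, once.
Trained networks look in the newest picture that a camera, given by its name, has taken for a name from the list of things; names that differ only in an ending like _2 or _b are one class to them, and where a whole thing is asked for, a point or a joint stands for the part that bears it (a point fixed in the world has none). Each returns a list of dicts, best first, with "conf" (0 to 1); they miss things now and then, are a little off and sometimes report something else, mostly with a low value. They report only what shows in the picture. A call takes as long as a camera call. They do not tell look-alikes from the thing itself.
- find_in(camera, query): "location" ([column, row] in pixels, amid what is visible of it).
- mark_of(camera, query): "location" ([column, row] in pixels: a listed point, or the origin of a listed thing).
The state is a dict: "t": time; "q": joint angles; "qd": joint speeds; "joint_efforts": joint torques, N m; "eef_pos": TCP position; "ee_rot": TCP orientation; "force": force on the tool from outside, world axes, zero at the start; "moment": the same for the moment, N m; "width": finger opening in m; "gripper_force": force on a finger pad.
Only numpy, scipy, OpenCV 4.12 (cv2) and the standard library are available. Lean on these libraries where they do the work, as an engineer would, in place of code of your own. Each camera call takes 0.05 s, during which the arm holds its last target. There are 200 camera calls.

## Working session

There is one attempt and no reset: what is moved stays moved. The work goes in short steps, Python scripts to look and compute and a shell command to move; the robot and the scene stay as the last step left them, time stands still between calls to the robot, and variables do not carry over. Pictures are saved under pics/ and viewed, at most 10 in all, crops included, and the job is handed in when it is done.

```bash
mkdir -p pics
cat > h.py <<'E'
import numpy as np, cv2
from station import *
def ray(cam,px,cal=None):
    c=cal or calibration(cam); E=np.array(c["extrinsics"]); R=E[:3,:3]; o=-R.T@E[:3,3]
    d=R.T@np.array([(px[0]-c["cx"])/c["fx"],(px[1]-c["cy"])/c["fy"],1]); return o,d
def atz(cam,px,z,cal=None):
    o,d=ray(cam,px,cal); return o+d*(z-o[2])/d[2]
def proj(cam,p,cal=None):
    c=cal or calibration(cam); E=np.array(c["extrinsics"]); q=E[:3,:3]@np.array(p)+E[:3,3]
    return np.array([c["fx"]*q[0]/q[2]+c["cx"],c["fy"]*q[1]/q[2]+c["cy"]])
def save(n,im): cv2.imwrite("pics/"+n,im[:,:,::-1])
E
python3 - <<'E'
from h import *
print(get_state(),tip_reach)
Z={"lock_pin":.004,"black_pin":.004,"bush":.055,"mark":.04,"peg_a":.083,"peg_b":.083,"turntable":.035,"statuette":.049,"pin_stand":0}
for cam in ("top","side"):
    im=grab_frame(cam); save(cam+"0.png",im)
    for n,z in Z.items():
        for r in mark_of(cam,n)[:5]:
            if r["conf"]>.2: print(cam,n,np.round(r["location"]),round(r["conf"],2),np.round(atz(cam,r["location"],z),3))
E
```

```text
{'t': 0.0, 'q': array([ 1.47710367e+00,  3.59346676e-01,  1.10580940e-02, -3.60557839e-04,
       -1.22411481e+00, -2.88061336e-01]), 'qd': array([ 0.00217075,  0.00016031,  0.00039728,  0.00041172, -0.0011978 ,
        0.0006334 ]), 'joint_efforts': array([-2.26565724e-03, -5.82722390e+01,  2.93057907e+01,  6.99756503e+00,
        7.07566258e-03, -1.58204384e-04]), 'eef_pos': array([0.25134225, 0.62595522, 0.24464647]), 'ee_rot': array([ 3.13995550e+00, -1.31618938e-04, -3.81876673e-01]), 'force': array([-0.13626956,  0.0144035 ,  0.00307714]), 'moment': array([ 0.00284381, -0.03366692, -0.00383025]), 'gripper_force': 0.0, 'width': 0.08774146293163913} 0.019
top lock_pin [436. 223.] 0.64 [ 0.447 -0.32   0.004]
top lock_pin [440. 188.] 0.43 [ 0.546 -0.34   0.004]
top lock_pin [423. 226.] 0.41 [ 0.44  -0.284  0.004]
top black_pin [445. 218.] 0.4 [ 0.461 -0.347  0.004]
top bush [442. 219.] 0.75 [ 0.451 -0.321  0.055]
top bush [200. 246.] 0.5 [0.392 0.31  0.055]
top mark [354. 185.] 0.56 [ 0.551 -0.095  0.04 ]
top peg_a [340. 193.] 0.8 [ 0.52  -0.05   0.083]
top peg_a [264. 203.] 0.78 [
[... 579 characters left out ...]
_pin [342. 341.] 0.58 [ 0.452 -0.343  0.004]
side bush [383. 203.] 0.83 [ 0.639 -0.046  0.055]
side mark [357. 224.] 0.51 [ 0.557 -0.086  0.04 ]
side peg_a [382. 162.] 0.86 [0.67  0.069 0.083]
side peg_a [312. 153.] 0.82 [0.493 0.142 0.083]
side peg_a [339. 212.] 0.73 [ 0.513 -0.067  0.083]
side peg_b [382. 162.] 0.86 [0.67  0.069 0.083]
side peg_b [312. 153.] 0.82 [0.493 0.142 0.083]
side peg_b [339. 212.] 0.73 [ 0.513 -0.067  0.083]
side turntable [346. 185.] 0.92 [0.565 0.048 0.035]
side turntable [310. 149.] 0.37 [0.499 0.206 0.035]
side statuette [344. 181.] 0.8 [0.559 0.053 0.049]
side statuette [244. 180.] 0.69 [0.297 0.116 0.049]
side pin_stand [337. 331.] 0.73 [ 0.446 -0.319  0.   ]
```

View pics/top0.png

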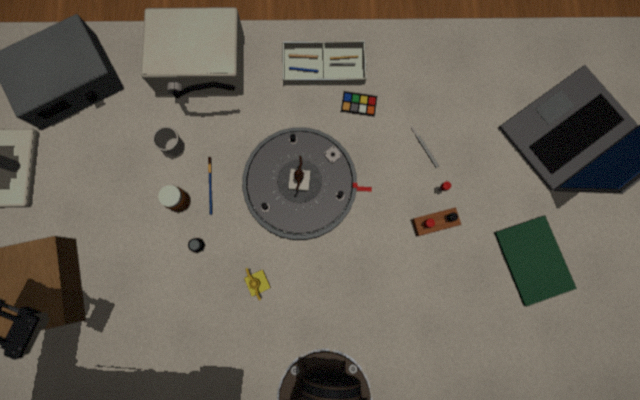

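View pics/side0.png

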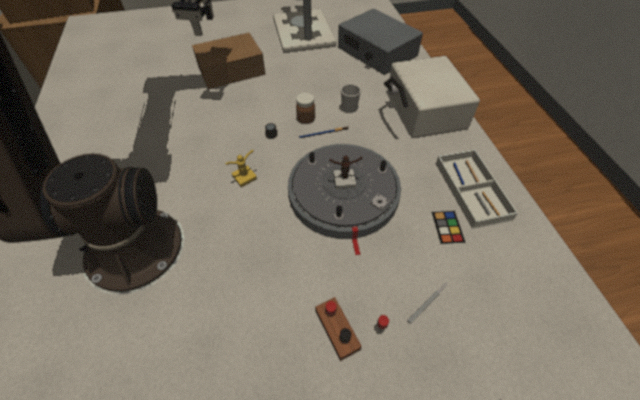

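Candidates for lock_pin:
- Red head in the stand: top (430,223), side (331,307), at about (0.44,-0.285).
- Loose red-headed pin: top (446,186), side (383,321), at about (0.546,-0.34).
- The black head in the stand at top (451,217) is excluded by colour.

The red pin in the stand is nearest the base, so I choose that one. The yellow figure at top (256,284) is the statuette decoy. I'll move above the stand and check with a close wrist crop.

```bash
python3 -m handwheel '[{"delta_pos":[0.9,-1,0],"dr":[0,0,-2]},{"delta_pos":[0.9,-1,0],"dr":[0,0,-2]},{"delta_pos":[0.9,-1,0],"dr":[0,0,-2]},{"delta_pos":[0.9,-1,0],"dr":[0,0,-2]},{"delta_pos":[0.9,-1,0],"dr":[0,0,-2]},{"delta_pos":[0.9,-1,0],"dr":[0,0,-2]},{"delta_pos":[0.9,-1,0],"dr":[0,0,-2]},{"delta_pos":[0.9,-1,0],"dr":[0,0,-2]},{"delta_pos":[0.9,-1,0],"dr":[0,0,-2]},{"delta_pos":[0.9,-1,0],"dr":[0,0,-2]}]' -1 20
python3 -m handwheel '[{"delta_pos":[0,-1,0],"dr":[0,0,-2]},{"delta_pos":[0,-1,0],"dr":[0,0,-2]},{"delta_pos":[0,-1,0],"dr":[0,0,-2]},{"delta_pos":[0,-1,0],"dr":[0,0,-2]},{"delta_pos":[0,-1,0],"dr":[0,0,-2]},{"delta_pos":[0,-1,0],"dr":[0,0,-2]},{"delta_pos":[0,-1,0],"dr":[0,0,-2]},{"delta_pos":[0,-1,0],"dr":[0,0,-2]},{"delta_pos":[0,-1,0],"dr":[0,0,-2]},{"delta_pos":[0,-1,0],"dr":[0,0,-2]}]'
python3 - <<'E'
from h import *
s=get_state();print(s["t"],s["eef_pos"],s["ee_rot"],calibration("wrist"))
im=grab_frame("wrist");save("w1.png",im)
for n,z in (("bush",.055),("mark",.04),("peg_a",.083),("turntable",.035),("statuette",.049)):
    for r in mark_of("wrist",n)[:4]:
        if r["conf"]>.3: print(n,np.round(r["location"]),round(r["conf"],2),np.round(atz("wrist",r["location"],z),4))
E
```

```text
t: 2.0
eef_pos: [0.5224, 0.3251, 0.2458]
ee_rot: [-3.141, -0.0, -0.732]
force: [-0.3, 0.7, -0.3]
width: 0.0875
gripper_force: 0.0
t: 3.0
eef_pos: [0.5214, 0.0252, 0.2458]
ee_rot: [-3.141, -0.0, -1.081]
force: [1.4, 0.5, 0.4]
width: 0.0877
gripper_force: 0.0
3.0 [0.52137827 0.02520266 0.24583636] [-3.14100341e+00 -6.32585177e-05 -1.08120508e+00] {'fx': 315.01867080036527, 'fy': 315.01867080036527, 'cx': 318.1655042105754, 'cy': 196.46217474085327, 'extrinsics': array([[-8.82304473e-01, -4.70679092e-01, -9.67228703e-05,
         4.71783525e-01],
       [-4.54071170e-01,  8.51118200e-01,  2.63471407e-01,
         1.81254631e-01],
       [-1.23928160e-01,  2.32505920e-01, -9.64667201e-01,
         4.48137020e-01],
       [ 0.00000000e+00,  0.00000000e+00,  0.00000000e+00,
         1.00000000e+00]])}
bush [252.  71.] 0.81 [ 0.6288 -0.0405  0.055 ]
mark [348.  63.] 0.75 [ 0.5495 -0.0915  0.04  ]
mark [249.  73.] 0.43 [ 0.6338 -0.0361  0.04  ]
peg_a [360. 115.] 0.8 [ 0.5179 -0.0501  0.083 ]
peg_a [152. 155.] 0.64 [0.6753 0.0754 0.083 ]
peg_a [287. 295.] 0.58 [0.493  0.1501 0.083 ]
statuette [272. 185.] 0.75 [0.5615 0.058  0.049 ]
```

```bash
python3 -m handwheel '[{"delta_pos":[-0.27,-1,0],"dr":[0,0,-2]},{"delta_pos":[-0.27,-1,0],"dr":[0,0,-2]},{"delta_pos":[-0.27,-1,0],"dr":[0,0,-2]},{"delta_pos":[-0.27,-1,0],"dr":[0,0,-2]},{"delta_pos":[-0.27,-1,0],"dr":[0,0,-2]},{"delta_pos":[-0.27,-1,0],"dr":[0,0,-2]},{"delta_pos":[-0.27,-1,0],"dr":[0,0,-2]},{"delta_pos":[-0.27,-1,0],"dr":[0,0,-2]},{"delta_pos":[-0.27,-1,0],"dr":[0,0,-2]},{"delta_pos":[0,0,0],"dr":[0,0,0]}]'
python3 - <<'E'
from h import *
s=get_state();print(s["t"],s["eef_pos"],s["ee_rot"])
im=grab_frame("wrist");save("w2.png",im)
for n,z in (("lock_pin",.004),("black_pin",.004),("pin_stand",0.0)):
    for r in mark_of("wrist",n)[:4]:
        if r["conf"]>.2: print(n,np.round(r["location"]),round(r["conf"],2),np.round(atz("wrist",r["location"],z),4))
hsv=cv2.cvtColor(im,cv2.COLOR_RGB2HSV)
m=((hsv[...,1]>150)&(hsv[...,2]>60)&((hsv[...,0]<6)|(hsv[...,0]>174))).astype(np.uint8)
n,l,st,c=cv2.connectedComponentsWithStats(m)
for i in range(1,n):
    if st[i,4]>60: print(st[i],c[i],atz("wrist",c[i],.06))
E
```

```text
t: 4.3
eef_pos: [0.4482, -0.2452, 0.2454]
ee_rot: [3.141, -0.0, -1.396]
force: [-0.3, -0.4, 0.3]
width: 0.0879
gripper_force: 0.0
4.3 [ 0.44823755 -0.24520096  0.24538827] [ 3.14098485e+00 -1.33861272e-04 -1.39633743e+00]
lock_pin [330. 141.] 0.61 [ 0.4404 -0.2801  0.004 ]
pin_stand [328. 111.] 0.97 [ 0.449  -0.3135  0.    ]
[229  61  25  25 485] [241.39587629  72.80824742] [ 0.53994619 -0.33287093  0.06      ]
[321 133  23  24 423] [332.21749409 144.79432624] [ 0.44080015 -0.28082435  0.06      ]
[ 11 179  22  21 329] [ 21.53799392 189.04863222] [ 0.7559813  -0.17668383  0.06      ]
```

View crop.

Run:
```python
import cv2
im=cv2.imread("pics/w2.png"); cv2.imwrite("pics/c2.png",cv2.resize(im[20:220,180:440],None,fx=3,fy=3,interpolation=2)[:600])
```

```text
(no output)
```

View pics/c2.png

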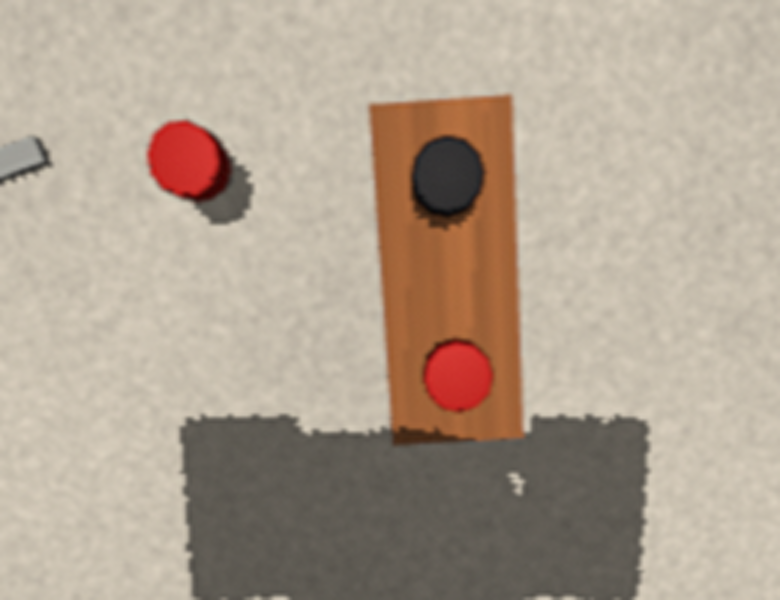

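View pics/w1.png

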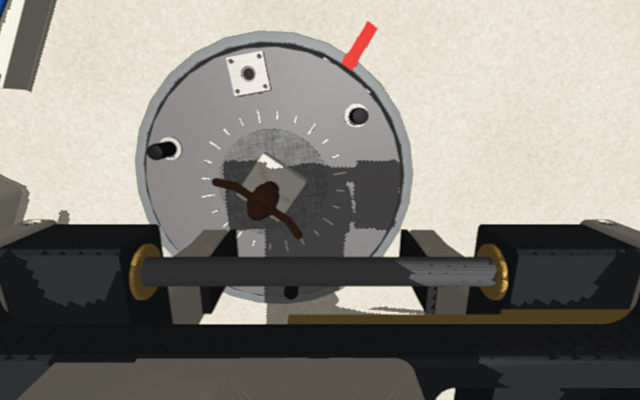

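The crop shows the red pin in the stand at wrist px (332,145), the black one beyond it, and the loose red one at (241,73). w1 shows the index block at (248,73), the tape at (360,45) and the pegs at (357,116) and (160,150). I'll descend partway over the chosen pin and measure again.

```bash
python3 -m handwheel '[{"delta_pos":[-0.05,-0.25,-0.8],"dr":[0,0,0]},{"delta_pos":[-0.05,-0.25,-0.8],"dr":[0,0,0]},{"delta_pos":[-0.05,-0.25,-0.8],"dr":[0,0,0]},{"delta_pos":[-0.05,-0.25,-0.6],"dr":[0,0,0]},{"delta_pos":[0,0,0],"dr":[0,0,0]}]'
cat > red.py <<'E'
from h import *
def red(cam,z,name=None):
    s=get_state();cal=calibration(cam);im=grab_frame(cam)
    if name: save(name,im)
    hsv=cv2.cvtColor(im,cv2.COLOR_RGB2HSV)
    m=((hsv[...,1]>150)&(hsv[...,2]>100)&((hsv[...,0]<6)|(hsv[...,0]>174))).astype(np.uint8)
    n,l,st,c=cv2.connectedComponentsWithStats(m)
    for i in range(1,n):
        if st[i,4]>60: p=atz(cam,c[i],z,cal); print(st[i],np.round(p,4),"from tcp",np.round(p-s["eef_pos"],4))
E
python3 - <<'E'
from red import *
red("wrist",.067,"w3.png")
E
```

```text
t: 5.0
eef_pos: [0.4415, -0.2726, 0.1533]
ee_rot: [3.138, 0.002, -1.393]
force: [-0.8, -0.8, -0.0]
width: 0.088
gripper_force: 0.0
[179  79  33  34 872] [ 0.5369 -0.3361  0.067 ] from tcp [ 0.0954 -0.0635 -0.0863]
```

Run:
```python
from h import *
o,d=ray("wrist",[332.2,144.8]); s=get_state(); o=o-s["eef_pos"]+np.array([.44824,-.2452,.24539])
p=o+d*(.066-o[2])/d[2]; print(p,s["eef_pos"],(p-s["eef_pos"])/.03)
for cam in("top","side"):
    im=cv2.imread("pics/%s0.png"%cam); hsv=cv2.cvtColor(im,cv2.COLOR_BGR2HSV)
    m=((hsv[...,1]>140)&(hsv[...,2]>80)&((hsv[...,0]<7)|(hsv[...,0]>173))).astype(np.uint8)
    n,l,st,c=cv2.connectedComponentsWithStats(m)
    for i in range(1,n):
        if st[i,4]>20: print(cam,c[i],st[i,4],atz(cam,c[i],.06))
```

```text
[ 0.43993063 -0.28375437  0.066     ] [ 0.44244556 -0.27281253  0.15486644] [-0.08383105 -0.36472787 -2.96221469]
top [371.73913043 100.45652174] 46 [ 0.78258607 -0.14912689  0.06      ]
top [361.13157895 187.52631579] 76 [ 0.53793684 -0.10992535  0.06      ]
top [446.34693878 185.34693878] 49 [ 0.54005099 -0.33734068  0.06      ]
top [430.08955224 222.35820896] 67 [ 0.4418931  -0.28686281  0.06      ]
side [354.59090909 229.18181818] 22 [ 0.54320949 -0.10983492  0.06      ]
side [456.63793103 237.68965517] 58 [ 0.77523729 -0.18834574  0.06      ]
side [355.57377049 245.68852459] 61 [ 0.53272952 -0.15474187  0.06      ]
side [330.72641509 306.16037736] 106 [ 0.44057519 -0.28421431  0.06      ]
side [382.95294118 320.87058824] 85 [ 0.53838319 -0.33911849  0.06      ]
```

```bash
python3 -m handwheel '[{"delta_pos":[-0.02,-0.13,-0.8],"dr":[0,0,0]},{"delta_pos":[-0.02,-0.13,-0.8],"dr":[0,0,0]},{"delta_pos":[-0.02,-0.12,-0.8],"dr":[0,0,0]},{"delta_pos":[0,0,-0.5],"dr":[0,0,0]},{"delta_pos":[0,0,-0.25],"dr":[0,0,0]},{"delta_pos":[0,0,0],"dr":[0,0,0]}]'
python3 -m handwheel '[{"delta_pos":[0,0,0],"dr":[0,0,0]},{"delta_pos":[0,0,0],"dr":[0,0,0]},{"delta_pos":[0,0,0],"dr":[0,0,0]},{"delta_pos":[0,0,0],"dr":[0,0,0]},{"delta_pos":[0,0,0],"dr":[0,0,0]},{"delta_pos":[0,0,0],"dr":[0,0,0]}]' 1 20
```

```text
t: 5.65
eef_pos: [0.4413, -0.2845, 0.0612]
ee_rot: [3.141, -0.0, -1.393]
force: [0.2, -0.0, -1.0]
width: 0.0877
gripper_force: 0.0
t: 6.25
eef_pos: [0.4408, -0.2851, 0.0612]
ee_rot: [-3.141, -0.0, -1.394]
force: [-0.4, 0.2, -0.1]
width: 0.0454
gripper_force: 0.0
```

```bash
python3 -m handwheel '[{"delta_pos":[0,0,0],"dr":[0,0,0]},{"delta_pos":[0,0,0],"dr":[0,0,0]},{"delta_pos":[0,0,0],"dr":[0,0,0]},{"delta_pos":[0,0,0],"dr":[0,0,0]},{"delta_pos":[0,0,0],"dr":[0,0,0]}]'
python3 -m handwheel '[{"delta_pos":[0,0,0.3],"dr":[0,0,0]},{"delta_pos":[0,0,0.7],"dr":[0,0,0]},{"delta_pos":[0,0,0.8],"dr":[0,0,0]},{"delta_pos":[0,0,0.8],"dr":[0,0,0]},{"delta_pos":[0,0,0.8],"dr":[0,0,0]},{"delta_pos":[0,0,0.8],"dr":[0,0,0]},{"delta_pos":[0,0,0],"dr":[0,0,0]}]'
```

```text
t: 6.75
eef_pos: [0.4408, -0.285, 0.061]
ee_rot: [3.141, 0.0, -1.394]
force: [-0.4, 0.5, 0.1]
width: 0.0235
gripper_force: 20.0
t: 7.45
eef_pos: [0.4426, -0.2857, 0.1912]
ee_rot: [-3.136, -0.003, -1.393]
force: [0.4, 0.0, -1.3]
width: 0.023
gripper_force: 20.0
```

```bash
python3 -m handwheel '[{"delta_pos":[0.44,1,0.18],"dr":[0,0,2.9]},{"delta_pos":[0.44,1,0.18],"dr":[0,0,2.9]},{"delta_pos":[0.44,1,0.18],"dr":[0,0,2.9]},{"delta_pos":[0.44,1,0.18],"dr":[0,0,2.9]},{"delta_pos":[0.44,1,0.18],"dr":[0,0,2.9]},{"delta_pos":[0.44,1,0.18],"dr":[0,0,2.9]},{"delta_pos":[0.44,1,0.18],"dr":[0,0,2.9]},{"delta_pos":[0.44,1,0.18],"dr":[0,0,2.9]},{"delta_pos":[0.44,1,0.18],"dr":[0,0,2.9]},{"delta_pos":[0.44,1,0.18],"dr":[0,0,2.9]}]'
python3 -m handwheel '[{"delta_pos":[0,0,0],"dr":[0,0,0]},{"delta_pos":[0,0,0],"dr":[0,0,0]}]'
python3 - <<'E'
from h import *
s=get_state();cal=calibration("wrist");im=grab_frame("wrist");save("w4.png",im);print(s["eef_pos"],s["ee_rot"])
for n,z in (("bush",.055),("mark",.04),("peg_a",.083),("turntable",.035)):
    for r in mark_of("wrist",n)[:4]:
        if r["conf"]>.3: print(n,np.round(r["location"],1),round(r["conf"],2),np.round(atz("wrist",r["location"],z,cal),4))
E
```

```text
t: 8.45
eef_pos: [0.5728, 0.0162, 0.2411]
ee_rot: [3.141, 0.0, -0.886]
force: [1.1, 0.3, -0.2]
width: 0.0234
gripper_force: 20.0
t: 8.65
eef_pos: [0.5725, 0.0156, 0.2406]
ee_rot: [3.141, 0.001, -0.887]
force: [0.3, -0.5, -1.2]
width: 0.0234
gripper_force: 20.0
[0.57248418 0.01562897 0.24055746] [ 3.14065315e+00  6.35176458e-04 -8.86976243e-01]
bush [303.4 102.4] 0.79 [ 0.6325 -0.0351  0.055 ]
mark [402.7 108.7] 0.63 [ 0.5495 -0.0952  0.04  ]
peg_a [406.2 168.2] 0.91 [ 0.5179 -0.0503  0.083 ]
peg_a [195.4 163. ] 0.8 [0.6761 0.0723 0.083 ]
peg_a [297.  324.4] 0.73 [0.4913 0.1517 0.083 ]
peg_a [600.8   7.3] 0.54 [ 0.4855 -0.2528  0.083 ]
```

View pics/w4.png

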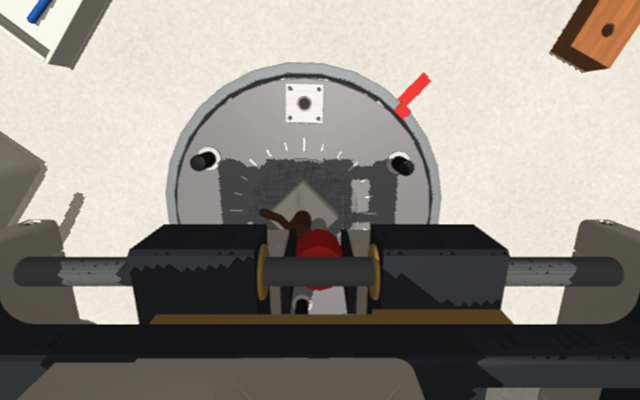

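Run:
```python
from h import *
im=cv2.imread("pics/w4.png",0); c=im[80:128,280:330]
m=(c>190).astype(np.uint8); n,l,st,ce=cv2.connectedComponentsWithStats(m); i=1+np.argmax(st[1:,4]); print(st[i],ce[i]+[280,80])
cnt=cv2.findContours((l==i).astype(np.uint8),0,1)[0]; r=cv2.minAreaRect(max(cnt,key=len)); print(r)
d=(c[10:36,12:38]<90).astype(np.uint8); n,l,st,ce=cv2.connectedComponentsWithStats(d); print(st[1:],ce[1:]+[292,90])
for q in (ce[1+np.argmax(st[1:,4])]+[292,90], np.array(r[0])+[280,80]):
    print(q,atz("wrist",q,.055))
```

```text
[   5    3   39   40 1216] [304.10526316 102.55098684]
((24.0, 22.5), (39.0, 38.0), 90.0)
[[ 7  8 11 11 86]] [[304.03488372 103.10465116]]
[304.03488372 103.10465116] [ 0.63152363 -0.03659576  0.055     ]
[304.  102.5] [ 0.63190631 -0.03702304  0.055     ]
```

```bash
python3 -m handwheel '[{"delta_pos":[0.5,-0.42,0],"dr":[0,0,0]},{"delta_pos":[0.5,-0.42,0],"dr":[0,0,0]},{"delta_pos":[0.5,-0.43,-0.4],"dr":[0,0,0]},{"delta_pos":[0.48,-0.43,-0.8],"dr":[0,0,0]},{"delta_pos":[0,0,-0.9],"dr":[0,0,0]},{"delta_pos":[0,0,-0.9],"dr":[0,0,0]},{"delta_pos":[0,0,-0.8],"dr":[0,0,0]},{"delta_pos":[0,0,0],"dr":[0,0,0]},{"delta_pos":[0,0,0],"dr":[0,0,0]}]'
python3 - <<'E'
from h import *
s=get_state();im=grab_frame("wrist");print(s["eef_pos"],s["ee_rot"]);im2=grab_frame("side");im3=grab_frame("top")
cal=calibration("wrist");p=s["eef_pos"];
print(proj("wrist",[.632,-.0355,.055]),proj("wrist",p-[0,0,.057]))
a=im[140:400,190:450]
def crop(im,c,h=30): x,y=map(int,c); return cv2.resize(im[y-h:y+h,x-h:x+h],(400,400),interpolation=2)
f=p-[0,0,.057]; print(proj("side",f),proj("top",f))
save("w5.png",np.hstack([cv2.resize(a,(400,400)),crop(im2,proj("side",f))]))
E
```

```text
t: 9.8
eef_pos: [0.6322, -0.0366, 0.1275]
ee_rot: [3.141, -0.0, -0.888]
force: [-0.3, 0.1, -0.0]
width: 0.0235
gripper_force: 20.0
[ 0.63224459 -0.03661997  0.12745092] [ 3.14084973e+00 -1.45558597e-04 -8.88344161e-01]
[319.31544342 214.0208862 ] [320.13347296 219.92309322]
[380.36183518 196.85899222] [332.73187302 152.44822199]
```

View pics/w5.png

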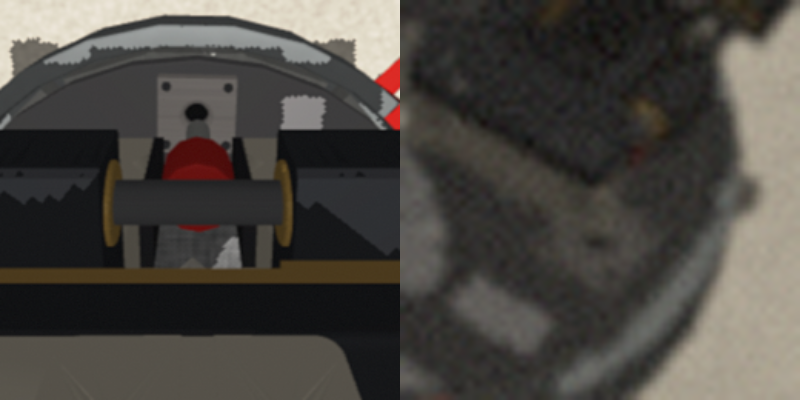

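Run:
```python
from h import *
s=get_state();cal=calibration("wrist");im=grab_frame("wrist");g=cv2.cvtColor(im,cv2.COLOR_RGB2GRAY)
print(s["eef_pos"]);print(g[200:234,302:338:1].astype(int).tolist().__str__().replace("],","],\n"))
```

```text
[ 0.63319707 -0.03604724  0.12893173]
[[98, 98, 96, 97, 97, 97, 98, 98, 98, 98, 98, 97, 98, 99, 98, 98, 97, 98, 97, 97, 98, 98, 98, 98, 97, 98, 98, 98, 99, 98, 98, 98, 98, 99, 99, 98],
 [98, 98, 99, 99, 99, 99, 98, 99, 98, 98, 98, 100, 98, 98, 99, 99, 98, 99, 99, 99, 98, 98, 99, 98, 98, 99, 98, 98, 97, 99, 98, 98, 98, 97, 98, 99],
 [100, 101, 101, 100, 101, 101, 102, 101, 100, 100, 101, 101, 101, 101, 100, 101, 101, 101, 101, 100, 101, 100, 101, 100, 101, 100, 100, 100, 101, 100, 101, 100, 100, 99, 100, 101],
 [101, 100, 102, 102, 101, 102, 102, 102, 101, 101, 102, 101, 102, 101, 102, 103, 103, 103, 102, 102, 102, 103, 101, 102, 102, 101, 102, 102, 102, 102, 102, 102, 102, 101, 102, 101],
 [99, 99, 99, 99, 98, 99, 99, 100, 100, 100, 101, 100, 101, 100, 99, 99, 99, 99, 99, 98, 100, 101, 101, 101, 101, 101, 101, 101, 101, 101, 101, 101, 102, 102, 102, 101],
 [98, 97, 97, 98, 98, 97, 97, 98, 98, 99, 99, 99, 98, 95, 92, 89, 87, 86, 86, 89, 91, 95, 97, 98, 100, 100, 100, 100, 99, 100, 99, 100, 100, 100, 100, 100],
 [97, 98, 97, 98, 97, 97, 97, 99, 98, 97, 97, 94, 91, 86, 80, 77, 72, 66, 6
[... 3405 characters left out ...]
, 40, 41, 46, 48, 51, 55, 59, 60, 62, 77, 96, 102, 102, 102, 101, 100, 100, 101, 101, 102, 102],
 [95, 100, 100, 100, 99, 97, 96, 94, 80, 58, 47, 41, 37, 33, 34, 29, 30, 33, 34, 35, 39, 41, 43, 47, 59, 75, 88, 97, 102, 102, 101, 101, 102, 102, 100, 97],
 [81, 99, 101, 97, 90, 77, 68, 61, 50, 38, 32, 29, 30, 32, 31, 32, 31, 33, 30, 33, 29, 31, 32, 32, 35, 44, 57, 77, 94, 100, 101, 101, 101, 98, 87, 73],
 [67, 94, 96, 86, 66, 47, 38, 33, 31, 30, 31, 29, 32, 32, 33, 33, 34, 32, 30, 32, 31, 31, 32, 30, 31, 29, 34, 49, 70, 87, 97, 101, 98, 88, 63, 45],
 [63, 87, 85, 64, 42, 31, 28, 31, 31, 30, 32, 33, 32, 34, 32, 32, 33, 32, 34, 32, 31, 33, 33, 32, 31, 30, 32, 32, 43, 64, 85, 94, 93, 74, 47, 34]]
```

Run:
```python
from h import *
P=[get_state()["eef_pos"]]; cal=calibration("wrist"); E=np.array(cal["extrinsics"]); o=-E[:3,:3].T@E[:3,3]; p=P[0]
print("tcp",p,"cam",o, "depths",(E@np.r_[p-[0,0,.057],1])[2],(E@np.array([.632,-.036,.055,1]))[2])
a=np.linspace(0,2*np.pi,60); ring=lambda c,r:np.array([proj("wrist",np.array(c)+[r*np.cos(t),r*np.sin(t),0],cal) for t in a])
for nm,c,r in (("foot r4",p-[0,0,.057],.004),("r5 1mm up",p-[0,0,.056],.005),("r5 8mm up",p-[0,0,.049],.005),("hole5.75",[.632,-.036,.053],.00575),("mouth7.75",[.632,-.036,.055],.00775)):
    g=ring(c,r); print(nm,g.min(0).round(1),g.max(0).round(1),g.mean(0).round(1))
```

```text
tcp [ 0.63307877 -0.03596568  0.12883572] cam [ 0.67686531 -0.09004258  0.26765743] depths 0.20721669186852998 0.22363287416654978
foot r4 [312.4 214.7] [324.5 226.2] [318.4 220.4]
r5 1mm up [310.8 213.7] [326.1 228.1] [318.4 220.9]
r5 8mm up [310.6 217.2] [326.3 232.1] [318.3 224.6]
hole5.75 [311.7 204.8] [327.7 220.1] [319.6 212.4]
mouth7.75 [308.8 202.9] [330.6 223.6] [319.6 213.2]
```

```bash
python3 -m handwheel '[{"delta_pos":[-0.015,0,-0.2],"dr":[0,0,0]},{"delta_pos":[0,0,-0.2],"dr":[0,0,0]},{"delta_pos":[0,0,-0.15],"dr":[0,0,0]},{"delta_pos":[0,0,-0.1],"dr":[0,0,0]},{"delta_pos":[0,0,-0.1],"dr":[0,0,0]},{"delta_pos":[0,0,0],"dr":[0,0,0]}]'
```

```text
t: 10.6
eef_pos: [0.6318, -0.036, 0.1041]
ee_rot: [3.141, 0.0, -0.888]
force: [-0.2, -0.2, -1.9]
width: 0.0235
gripper_force: 20.0
```

Foot is now about 8 mm into the hole with no real force. Continuing down.

```bash
python3 -m handwheel '[{"delta_pos":[0,0,-0.1],"dr":[0,0,0]},{"delta_pos":[0,0,-0.1],"dr":[0,0,0]},{"delta_pos":[0,0,-0.1],"dr":[0,0,0]},{"delta_pos":[0,0,-0.05],"dr":[0,0,0]},{"delta_pos":[0,0,0],"dr":[0,0,0]}]'
```

```text
t: 11.1
eef_pos: [0.6318, -0.036, 0.0938]
ee_rot: [3.142, 0.0, -0.888]
force: [1.4, -0.1, -1.4]
width: 0.0234
gripper_force: 20.0
```

```bash
python3 -m handwheel '[{"delta_pos":[0,0,0],"dr":[0,0,0]},{"delta_pos":[0,0,0],"dr":[0,0,0]},{"delta_pos":[0,0,0],"dr":[0,0,0]},{"delta_pos":[0,0,0],"dr":[0,0,0]}]' 0
python3 -m handwheel '[{"delta_pos":[0,0,0.5],"dr":[0,0,0]},{"delta_pos":[0,0,0.8],"dr":[0,0,0]},{"delta_pos":[0,0,0.8],"dr":[0,0,0]},{"delta_pos":[0.21,0.5,0],"dr":[0,0,8.3]},{"delta_pos":[0.21,0.5,0],"dr":[0,0,8.3]},{"delta_pos":[0.21,0.5,0],"dr":[0,0,8.3]},{"delta_pos":[0.21,0.5,0],"dr":[0,0,8.3]},{"delta_pos":[0.21,0.5,0],"dr":[0,0,8.3]},{"delta_pos":[0.21,0.5,0],"dr":[0,0,8.3]},{"delta_pos":[0.21,0.57,0],"dr":[0,0,8.3]}]' -0.4
python3 -m handwheel '[{"delta_pos":[0,0,0],"dr":[0,0,0]},{"delta_pos":[0,0,0],"dr":[0,0,0]}]'
python3 - <<'E'
from h import *
s=get_state();cal=calibration("wrist");im=grab_frame("wrist");a=im[140:400,190:450]
top=grab_frame("top"); side=grab_frame("side")
def crop(im,c,h=40): x,y=map(int,c); return cv2.resize(im[y-h:y+h,x-h:x+h],(400,400),interpolation=2)
save("w6.png",np.hstack([cv2.resize(im,(480,300))[:, :400],crop(side,proj("side",[.63,-.036,.08]))[:300]]))
print(s["eef_pos"],s["width"])
for cam in("wrist","side"):
  if cam=="side": cal=calibration("side")
  for n,z in (("lock_pin",.032),("peg_a",.083),("mark",.04),("bush",.055)):
    for r in mark_of(cam,n)[:4]:
        if r["conf"]>.3: print(cam,n,np.round(r["location"],1),round(r["conf"],2),np.round(atz(cam,r["location"],z,cal),4))
E
```

```text
t: 11.5
eef_pos: [0.6316, -0.036, 0.0941]
ee_rot: [3.142, 0.0, -0.888]
force: [-0.4, 0.1, 0.3]
width: 0.0429
gripper_force: 0.0
t: 12.5
eef_pos: [0.676, 0.0716, 0.1571]
ee_rot: [3.142, 0.0, 0.132]
force: [0.5, 0.0, -0.9]
width: 0.0612
gripper_force: 0.0
t: 12.7
eef_pos: [0.6756, 0.0712, 0.1568]
ee_rot: [3.141, 0.001, 0.124]
force: [0.2, -0.6, -0.1]
width: 0.0616
gripper_force: 0.0
[0.67560223 0.07122779 0.15680734] 0.06159531545451128
wrist peg_a [319.2 212. ] 0.6 [0.6764 0.0715 0.083 ]
side lock_pin [377.7 203.4] 0.67 [ 0.6323 -0.0287  0.032 ]
side lock_pin [379.7 330.8] 0.48 [ 0.5315 -0.3489  0.032 ]
side peg_a [312.1 153.1] 0.87 [0.4918 0.1431 0.083 ]
side peg_a [339.2 211.2] 0.84 [ 0.5153 -0.0651  0.083 ]
side peg_a [382.8 160.9] 0.56 [0.6735 0.071  0.083 ]
side mark [355.9 225.7] 0.7 [ 0.5541 -0.0885  0.04  ]
side bush [380.9 202.7] 0.83 [ 0.6331 -0.0442  0.055 ]
```

View pics/w6.png

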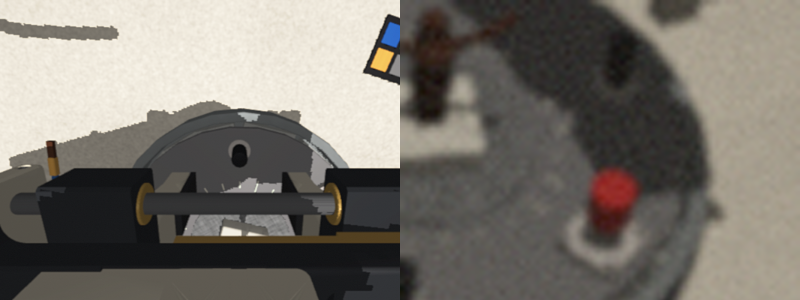

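The right half of w6 shows the pin standing upright in the block with its head proud. The left half shows peg_a centred at about (238,153). Straddling the peg next.

```bash
python3 -m handwheel '[{"delta_pos":[0,0,-0.7],"dr":[0,0,0]},{"delta_pos":[0,0,-0.7],"dr":[0,0,0]},{"delta_pos":[0,0,-0.7],"dr":[0,0,0]},{"delta_pos":[0,0,-0.4],"dr":[0,0,0]},{"delta_pos":[0,0,-0.13],"dr":[0,0,0]}]'
python3 -m handwheel '[{"delta_pos":[0,0,0],"dr":[0,0,0]},{"delta_pos":[0,0,0],"dr":[0,0,0]},{"delta_pos":[0,0,0],"dr":[0,0,0]},{"delta_pos":[0,0,0],"dr":[0,0,0]},{"delta_pos":[0,0,0],"dr":[0,0,0]},{"delta_pos":[0,0,0],"dr":[0,0,0]}]' 0.45 5
```

```text
t: 13.75
eef_pos: [0.6751, 0.0708, 0.0767]
ee_rot: [3.141, 0.002, 0.126]
force: [0.4, 0.2, 0.1]
width: 0.0613
gripper_force: 0.0
t: 14.35
eef_pos: [0.676, 0.0711, 0.0785]
ee_rot: [-3.141, -0.0, 0.126]
force: [-0.6, 0.4, -0.8]
width: 0.0249
gripper_force: 0.0
```

```bash
python3 -m handwheel '[{"delta_pos":[0.015,-0.133,0],"dr":[0,0,-2]},{"delta_pos":[0.01,-0.133,0],"dr":[0,0,-2]},{"delta_pos":[0.005,-0.134,0],"dr":[0,0,-2]},{"delta_pos":[0.001,-0.134,0],"dr":[0,0,-2]},{"delta_pos":[-0.004,-0.134,0],"dr":[0,0,-2]}]'
python3 -c "
from station import *
s=get_state();print(s['force'],s['gripper_force'],s['width'])"
```

```text
t: 14.85
eef_pos: [0.6769, 0.0508, 0.0783]
ee_rot: [-3.141, -0.001, -0.052]
force: [-0.0, 3.1, 0.3]
width: 0.0241
gripper_force: 1.4
[-0.0339398   3.13895462  0.28468898] 1.361548863351345 0.02410710502491006
```

```bash
python3 -m handwheel '[{"delta_pos":[-0.009,-0.133,0],"dr":[0,0,-2]},{"delta_pos":[-0.013,-0.133,0],"dr":[0,0,-2]},{"delta_pos":[-0.018,-0.133,0],"dr":[0,0,-2]},{"delta_pos":[-0.023,-0.132,0],"dr":[0,0,-2]},{"delta_pos":[-0.027,-0.131,0],"dr":[0,0,-2]},{"delta_pos":[-0.032,-0.13,0],"dr":[0,0,-2]},{"delta_pos":[-0.036,-0.129,0],"dr":[0,0,-2]},{"delta_pos":[-0.041,-0.127,0],"dr":[0,0,-2]}]'
python3 -m handwheel '[{"delta_pos":[-0.045,-0.126,0],"dr":[0,0,-2]},{"delta_pos":[-0.05,-0.124,0],"dr":[0,0,-2]},{"delta_pos":[-0.054,-0.122,0],"dr":[0,0,-2]},{"delta_pos":[-0.058,-0.12,0],"dr":[0,0,-2]},{"delta_pos":[0,0,0],"dr":[0,0,0]}]'
python3 - <<'E'
from h import *
s=get_state();print(s["eef_pos"],s["ee_rot"][2]*57.3,s["force"])
im=grab_frame("side")
for n,z in (("bush",.055),("mark",.04),("peg_a",.083),("lock_pin",.032)):
    for r in mark_of("side",n)[:3]:
        if r["conf"]>.3:
            w=atz("side",r["location"],z); print(n,np.round(r["location"],1),round(r["conf"],2),np.round(w,4),np.degrees(np.arctan2(w[1]-.0555,w[0]-.5623)).round(1))
cv2.imwrite("pics/s7.png",cv2.resize(im[130:260,280:440],None,fx=4,fy=4,interpolation=2)[:,:,::-1])
E
```

```text
t: 15.65
eef_pos: [0.6708, 0.0192, 0.0783]
ee_rot: [-3.141, -0.0, -0.331]
force: [3.5, 2.2, 0.1]
width: 0.0244
gripper_force: 1.5
t: 16.15
eef_pos: [0.6638, 0.004, 0.0781]
ee_rot: [3.141, 0.001, -0.47]
force: [1.1, 0.9, 0.0]
width: 0.0239
gripper_force: 0.3
[0.66378353 0.00403885 0.07814563] -26.903459854166634 [1.12685196 0.92947629 0.04438683]
bush [362.6 211.5] 0.9 [ 0.5789 -0.0603  0.055 ] -81.8
mark [356.3 226.9] 0.61 [ 0.5541 -0.0922  0.04  ] -93.2
peg_a [313.  202.3] 0.87 [ 0.4585 -0.024   0.083 ] -142.6
peg_a [331.9 144.5] 0.82 [0.5534 0.1636 0.083 ] 94.7
peg_a [362.8 212.8] 0.55 [ 0.5703 -0.0827  0.083 ] -86.7
lock_pin [381.7 330.3] 0.55 [ 0.536  -0.3488  0.032 ] -93.7
lock_pin [359.  217.1] 0.53 [ 0.5713 -0.0599  0.032 ] -85.5
lock_pin [353.4 226.9] 0.33 [ 0.5489 -0.0856  0.032 ] -95.4
```

View pics/s7.png

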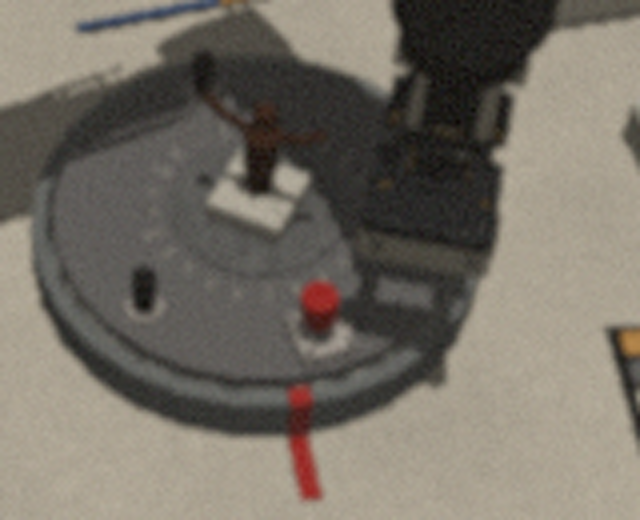

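```bash
python3 -m handwheel '[{"delta_pos":[-0.031,-0.06,0],"dr":[0,0,-1]},{"delta_pos":[-0.032,-0.059,0],"dr":[0,0,-1]},{"delta_pos":[-0.033,-0.058,0],"dr":[0,0,-1]}]'
python3 -m handwheel '[{"delta_pos":[-0.017,-0.029,0],"dr":[0,0,-0.5]},{"delta_pos":[-0.017,-0.029,0],"dr":[0,0,-0.5]},{"delta_pos":[-0.017,-0.029,0],"dr":[0,0,-0.5]}]'
```

```text
t: 16.7
eef_pos: [0.6613, -0.0003, 0.0779]
ee_rot: [-3.142, 0.001, -0.521]
force: [0.5, 1.3, -0.8]
width: 0.0241
gripper_force: 1.2
t: 17.0
eef_pos: [0.66, -0.0031, 0.0781]
ee_rot: [-3.142, 0.0, -0.547]
force: [0.2, 2.3, -1.2]
width: 0.0242
gripper_force: 1.2
```

```bash
python3 -m handwheel '[{"delta_pos":[-0.018,-0.028,0],"dr":[0,0,-0.5]},{"delta_pos":[-0.018,-0.028,0],"dr":[0,0,-0.5]}]'
python3 - <<'E'
from red import *
red("side",.08)
E
```

```text
t: 17.2
eef_pos: [0.659, -0.0048, 0.0782]
ee_rot: [-3.141, -0.0, -0.564]
force: [0.1, 3.8, -2.2]
width: 0.0243
gripper_force: 1.2
[379 316   9  11  78] [ 0.5338 -0.3451  0.08  ] from tcp [-0.1252 -0.3403  0.0018]
```

```bash
sed -i 's/\[...,2\]>100/[...,2]>75/; s/st\[i,4\]>60/st[i,4]>25/' red.py
python3 -m handwheel '[{"delta_pos":[-0.018,-0.028,0],"dr":[0,0,-0.5]},{"delta_pos":[-0.018,-0.028,0],"dr":[0,0,-0.5]}]'
python3 - <<'E'
from red import *
red("side",.083,"s8.png")
for th in (-88,-90,-92,-94): 
  b=np.array([.5623+.115*np.cos(np.radians(th)),.0555+.115*np.sin(np.radians(th))]); print(th,proj("side",[*b,.083]).round(1),proj("side",[*b,.067]).round(1))
E
```

```text
t: 17.45
eef_pos: [0.658, -0.0065, 0.0782]
ee_rot: [-3.142, -0.0, -0.581]
force: [1.5, 3.0, -2.4]
width: 0.0241
gripper_force: 1.2
[351 202   8   9  58] [ 0.5572 -0.0574  0.083 ] from tcp [-0.1007 -0.0509  0.0048]
[452 234  10   8  54] [ 0.7639 -0.1993  0.083 ] from tcp [ 0.1059 -0.1928  0.0048]
[353 236   6  18  57] [ 0.5274 -0.1661  0.083 ] from tcp [-0.1306 -0.1596  0.0048]
[379 316   9  12  81] [ 0.5328 -0.3463  0.083 ] from tcp [-0.1252 -0.3398  0.0048]
-88 [358.6 205.6] [358.1 209.4]
-90 [357.  205.9] [356.6 209.7]
-92 [355.4 206.2] [355. 210.]
-94 [353.9 206.4] [353.4 210.2]
```

```bash
python3 -m handwheel '[{"delta_pos":[-0.018,-0.028,0],"dr":[0,0,-0.5]},{"delta_pos":[-0.018,-0.028,0],"dr":[0,0,-0.5]}]'
python3 - <<'E'
from red import *
red("side",.083)
E
```

```text
t: 17.7
eef_pos: [0.6569, -0.0082, 0.0782]
ee_rot: [-3.141, -0.0, -0.599]
force: [1.0, 2.3, -0.9]
width: 0.0243
gripper_force: 1.2
[350 202   9   9  61] [ 0.5554 -0.0576  0.083 ] from tcp [-0.1015 -0.0494  0.0048]
[452 234  11   8  59] [ 0.7636 -0.1995  0.083 ] from tcp [ 0.1068 -0.1914  0.0048]
[353 238   6  16  56] [ 0.5275 -0.1666  0.083 ] from tcp [-0.1294 -0.1585  0.0048]
[379 316   9  11  83] [ 0.5328 -0.3463  0.083 ] from tcp [-0.1241 -0.3381  0.0048]
```

```bash
python3 -m handwheel '[{"delta_pos":[-0.019,-0.027,0],"dr":[0,0,-0.5]},{"delta_pos":[-0.019,-0.027,0],"dr":[0,0,-0.5]}]'
python3 - <<'E'
from red import *
red("side",.083)
E
```

```text
t: 17.95
eef_pos: [0.6557, -0.0098, 0.0782]
ee_rot: [-3.141, -0.0, -0.616]
force: [0.9, 2.0, -0.4]
width: 0.0244
gripper_force: 1.2
[350 202   8   9  59] [ 0.5538 -0.0572  0.083 ] from tcp [-0.102  -0.0474  0.0048]
[452 234  11   8  59] [ 0.7631 -0.2     0.083 ] from tcp [ 0.1074 -0.1902  0.0048]
[353 238   6  16  56] [ 0.5273 -0.1671  0.083 ] from tcp [-0.1285 -0.1573  0.0048]
[379 316   9  11  79] [ 0.5328 -0.3461  0.083 ] from tcp [-0.1229 -0.3363  0.0048]
```

```bash
python3 -m handwheel '[{"delta_pos":[-0.019,-0.027,0],"dr":[0,0,-0.5]},{"delta_pos":[-0.019,-0.027,0],"dr":[0,0,-0.5]}]'
python3 - <<'E'
from red import *
red("side",.083)
E
```

```text
t: 18.2
eef_pos: [0.6546, -0.0114, 0.0782]
ee_rot: [-3.142, -0.0, -0.634]
force: [0.0, 2.0, -1.4]
width: 0.0242
gripper_force: 1.0
[349 202   8   9  59] [ 0.5515 -0.0574  0.083 ] from tcp [-0.1031 -0.0459  0.0048]
[452 235  10   7  56] [ 0.7635 -0.1999  0.083 ] from tcp [ 0.1088 -0.1884  0.0048]
[353 238   6  16  56] [ 0.5274 -0.167   0.083 ] from tcp [-0.1272 -0.1555  0.0048]
[378 316  10  12  85] [ 0.5325 -0.3466  0.083 ] from tcp [-0.1221 -0.3352  0.0048]
```

```bash
python3 -m handwheel '[{"delta_pos":[-0.02,-0.027,0],"dr":[0,0,-0.5]},{"delta_pos":[-0.02,-0.027,0],"dr":[0,0,-0.5]}]'
python3 - <<'E'
from red import *
red("side",.083)
E
```

```text
t: 18.45
eef_pos: [0.6534, -0.0131, 0.0782]
ee_rot: [-3.142, -0.0, -0.651]
force: [1.7, 2.5, -0.3]
width: 0.0238
gripper_force: 1.0
[348 202   8   9  62] [ 0.5491 -0.0567  0.083 ] from tcp [-0.1043 -0.0436  0.0048]
[353 227   5   9  26] [ 0.5371 -0.1259  0.083 ] from tcp [-0.1163 -0.1129  0.0048]
[452 235  11   7  59] [ 0.763  -0.2002  0.083 ] from tcp [ 0.1096 -0.1871  0.0048]
[353 238   7  16  58] [ 0.5274 -0.1675  0.083 ] from tcp [-0.126  -0.1544  0.0048]
[378 316  10  11  84] [ 0.5325 -0.3465  0.083 ] from tcp [-0.1209 -0.3334  0.0048]
```

```bash
python3 -m handwheel '[{"delta_pos":[-0.02,-0.027,0],"dr":[0,0,-0.5]},{"delta_pos":[-0.02,-0.026,0],"dr":[0,0,-0.5]}]'
python3 - <<'E'
from red import *
red("side",.083)
E
```

```text
t: 18.7
eef_pos: [0.6522, -0.0147, 0.0782]
ee_rot: [-3.141, -0.0, -0.669]
force: [1.3, 1.3, -1.0]
width: 0.0236
gripper_force: 1.0
[347 202   8   9  59] [ 0.5468 -0.0564  0.083 ] from tcp [-0.1054 -0.0418  0.0048]
[452 235  10   7  56] [ 0.7629 -0.1996  0.083 ] from tcp [ 0.1107 -0.185   0.0048]
[353 238   6  16  55] [ 0.5272 -0.1669  0.083 ] from tcp [-0.125  -0.1523  0.0048]
[379 316   9  11  82] [ 0.5328 -0.3464  0.083 ] from tcp [-0.1194 -0.3317  0.0048]
```

```bash
python3 -m handwheel '[{"delta_pos":[-0.021,-0.026,0],"dr":[0,0,-0.5]},{"delta_pos":[-0.021,-0.026,0],"dr":[0,0,-0.5]}]'
python3 - <<'E'
from red import *
red("side",.083)
E
```

```text
t: 18.95
eef_pos: [0.6509, -0.0162, 0.0782]
ee_rot: [-3.142, -0.0, -0.686]
force: [0.9, 1.3, -0.9]
width: 0.0244
gripper_force: 0.9
[348 206   8   8  56] [ 0.5456 -0.0672  0.083 ] from tcp [-0.1053 -0.051   0.0048]
[452 234  11   7  54] [ 0.7638 -0.1994  0.083 ] from tcp [ 0.1129 -0.1832  0.0048]
[353 237   6  17  56] [ 0.5273 -0.1665  0.083 ] from tcp [-0.1237 -0.1503  0.0048]
[379 316   9  11  83] [ 0.533  -0.3463  0.083 ] from tcp [-0.118  -0.3301  0.0048]
```

The head dropped from row 202 to 206 in the side view, which matches about 16 mm, so the lock has caught. I'll unload the peg, open and lift.

```bash
python3 -m handwheel '[{"delta_pos":[0.04,0.05,0],"dr":[0,0,1]},{"delta_pos":[0.04,0.05,0],"dr":[0,0,1]},{"delta_pos":[0,0,0],"dr":[0,0,0]},{"delta_pos":[0,0,0],"dr":[0,0,0]},{"delta_pos":[0,0,0],"dr":[0,0,0]}]' 0
python3 -m handwheel '[{"delta_pos":[0,0,0.5],"dr":[0,0,0]},{"delta_pos":[0,0,0.8],"dr":[0,0,0]},{"delta_pos":[0,0,0.8],"dr":[0,0,0]},{"delta_pos":[0,0,0.8],"dr":[0,0,0]},{"delta_pos":[0,0,0],"dr":[0,0,0]}]' 1
python3 - <<'E'
from red import *
print(get_state()["eef_pos"])
red("side",.067,"s9.png")
im=cv2.imread("pics/s9.png");cv2.imwrite("pics/s9c.png",cv2.resize(im[160:260,290:430],None,fx=5,fy=5,interpolation=2))
for r in mark_of("side","bush")[:2]+mark_of("side","mark")[:1]: print(r,atz("side",r["location"],.055))
for th in (-96,-98):
  b=[.5623+.115*np.cos(np.radians(th)),.0555+.115*np.sin(np.radians(th))]; print(th,np.round(b,4),[proj("side",[*b,z]).round(1) for z in(.083,.075,.067)])
E
```

```text
t: 19.5
eef_pos: [0.6532, -0.0132, 0.0781]
ee_rot: [3.141, 0.0, -0.651]
force: [0.1, -0.6, 0.3]
width: 0.0438
gripper_force: 0.0
t: 20.0
eef_pos: [0.6556, -0.013, 0.1706]
ee_rot: [-3.137, -0.005, -0.65]
force: [0.0, -0.2, -0.0]
width: 0.0093
gripper_force: 0.0
[ 0.65559384 -0.01300416  0.17063102]
[348 206   8   9  55] [ 0.5495 -0.0563  0.067 ] from tcp [-0.1061 -0.0433 -0.1036]
[452 235  11   7  55] [ 0.7721 -0.1919  0.067 ] from tcp [ 0.1165 -0.1789 -0.1036]
[353 237   7  17  58] [ 0.531  -0.1583  0.067 ] from tcp [-0.1246 -0.1453 -0.1036]
[379 316   9  11  79] [ 0.5368 -0.3413  0.067 ] from tcp [-0.1188 -0.3283 -0.1036]
{'location': [386.5, 187.4], 'conf': 0.74} [0.66392743 0.0010018  0.055     ]
{'location': [353.6, 215.9], 'conf': 0.72} [ 0.55292017 -0.06817688  0.055     ]
{'location': [355.0, 225.0], 'conf': 0.69} [ 0.54878696 -0.09526722  0.055     ]
-96 [ 0.5503 -0.0589] [array([352.3, 206.6]), array([352.1, 208.5]), array([351.9, 210.4])]
-98 [ 0.5463 -0.0584] [array([350.7, 206.8]), array([350.5, 208.6]), array([350.3, 210.5])]
```

View pics/s9c.png

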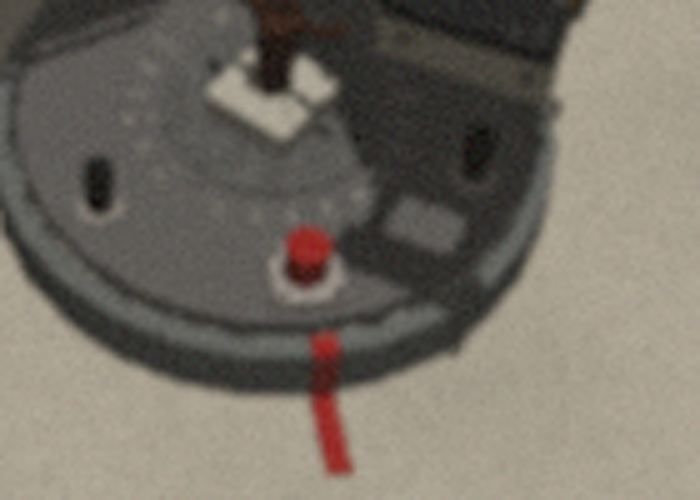

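Pin head now sits on the block at about (308,262) in the crop, statuette standing. A light confirming push with closed fingers comes next.

```bash
python3 -m handwheel '[{"delta_pos":[-0.44,-0.19,0],"dr":[0,0,-7.5]},{"delta_pos":[-0.44,-0.19,0],"dr":[0,0,-7.5]},{"delta_pos":[-0.44,-0.19,0],"dr":[0,0,-7.5]},{"delta_pos":[-0.44,-0.19,0],"dr":[0,0,-7.5]},{"delta_pos":[-0.44,-0.19,0],"dr":[0,0,-7.5]},{"delta_pos":[-0.44,-0.19,0],"dr":[0,0,-7.5]},{"delta_pos":[-0.44,-0.18,0],"dr":[0,0,-7.5]},{"delta_pos":[-0.44,-0.18,0],"dr":[0,0,-7.5]},{"delta_pos":[0,0,0],"dr":[0,0,0]}]'
python3 -m handwheel '[{"delta_pos":[0,0,-0.5],"dr":[0,0,0]},{"delta_pos":[0,0,-0.5],"dr":[0,0,0]},{"delta_pos":[0,0,-0.5],"dr":[0,0,0]},{"delta_pos":[0,0,-0.3],"dr":[0,0,0]},{"delta_pos":[0,0,-0.2],"dr":[0,0,0]},{"delta_pos":[0,0,-0.1],"dr":[0,0,0]},{"delta_pos":[0,0,0],"dr":[0,0,0]}]'
```

```text
t: 21.05
eef_pos: [0.5457, -0.0588, 0.1646]
ee_rot: [3.14, -0.0, -1.702]
force: [-0.1, -0.0, -0.8]
width: 0.0006
gripper_force: 0.0
t: 21.75
eef_pos: [0.5478, -0.0581, 0.102]
ee_rot: [3.141, -0.0, -1.697]
force: [0.0, -0.2, 0.7]
width: 0.0006
gripper_force: 0.0
```

```bash
python3 -m handwheel '[{"delta_pos":[0,0,-0.05],"dr":[0,0,0]},{"delta_pos":[0,0,-0.05],"dr":[0,0,0]},{"delta_pos":[0,0,0],"dr":[0,0,0]}]'
```

```text
t: 22.05
eef_pos: [0.5477, -0.0581, 0.0993]
ee_rot: [-3.141, 0.0, -1.698]
force: [0.0, 0.3, -0.8]
width: 0.0006
gripper_force: 0.0
```

```bash
python3 -m handwheel '[{"delta_pos":[0,0,-0.03],"dr":[0,0,0]},{"delta_pos":[0,0,-0.03],"dr":[0,0,0]},{"delta_pos":[0,0,0],"dr":[0,0,0]}]'
```

```text
t: 22.35
eef_pos: [0.5484, -0.0581, 0.0982]
ee_rot: [-3.14, 0.0, -1.697]
force: [-0.4, -0.2, 5.5]
width: 0.0003
gripper_force: 2.9
```

Contact came at tip height 0.079, exactly the height of a fully seated head, with 5.5 N. Lifting clear and making a final check.

```bash
python3 -m handwheel '[{"delta_pos":[0,0,0.5],"dr":[0,0,0]},{"delta_pos":[0,0,0.9],"dr":[0,0,0]},{"delta_pos":[0,0,0.9],"dr":[0,0,0]},{"delta_pos":[0,0,0.9],"dr":[0,0,0]},{"delta_pos":[0,0,0.5],"dr":[0,0,0]},{"delta_pos":[0,0,0],"dr":[0,0,0]},{"delta_pos":[0,0,0],"dr":[0,0,0]}]'
python3 - <<'E'
from h import *
s=get_state();cal=calibration("wrist");im=grab_frame("wrist");im2=grab_frame("side")
save("f.png",np.hstack([cv2.resize(im,(480,300)),cv2.resize(im2[165:255,300:396],(320,300),interpolation=2)]))
for cam in ("wrist","side"):
  c=cal if cam=="wrist" else calibration("side")
  for n,z in (("mark",.04),("bush",.055),("statuette",.049)):
    for r in mark_of(cam,n)[:2]: print(cam,n,r["conf"],np.round(atz(cam,r["location"],z,c),4))
E
```

```text
t: 23.05
eef_pos: [0.5475, -0.0581, 0.2082]
ee_rot: [-3.141, 0.0, -1.698]
force: [0.0, -0.2, -0.0]
width: -0.0
gripper_force: 0.0
wrist mark 0.89 [ 0.5502 -0.0924  0.04  ]
wrist bush 0.9 [ 0.5465 -0.0581  0.055 ]
wrist statuette 0.74 [0.3283 0.1302 0.049 ]
wrist statuette 0.4 [0.5592 0.0561 0.049 ]
side mark 0.7 [ 0.5552 -0.0813  0.04  ]
side bush 0.93 [ 0.5563 -0.0592  0.055 ]
side statuette 0.75 [0.5602 0.0512 0.049 ]
side statuette 0.71 [0.2965 0.1285 0.049 ]
```

View pics/f.png

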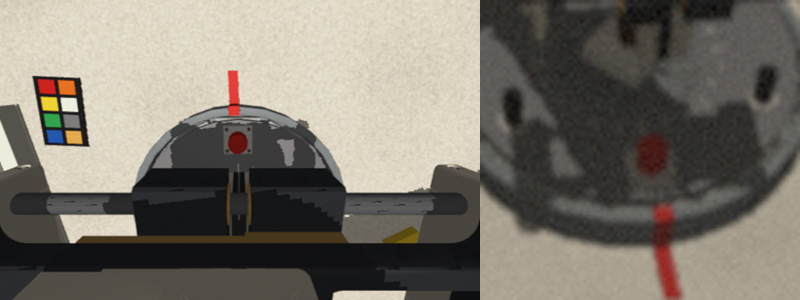

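The final picture shows the pin head on the block at (237,142), lined up with the tape at (233,95). The arm is clear, so I'm handing in.

```bash
python3 -c "
from station import *
print(job_done())"
```

```text
the job is handed in; nothing more can be done
None
```

The job is handed in at about 23 s: the index block stands at the red tape, locked by the red-headed pin with its head down on the block, and the statuette still stands at the disc's middle; no verdict came back.

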